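Show the snap plate to the inspection camera and load it against the fence

ROBOT

A 6-joint arm with a two-finger parallel gripper is mounted at the origin on the work surface. World frame = base frame: x ahead of the robot, y to its left, z up, the work surface at z = 0. Lengths are in m, angles in degrees, forces in N, time in s.
With the tool pointing down it reaches from about 0.225 to 0.725 m from the base axis. Payload 3.1 kg.
Tool frame: the origin (TCP) lies at the very end of the fingers, on their centre line; the grasp point (between the pads) lies 19 mm behind it; z points along the fingers, y is the direction in which the jaws open and shut (so a half turn about z gives the same grasp; the last joint's range is limited). The gripper opens to 85 mm and grips with 20 to 120 N. Pads are 22 mm wide; open, the fingers measure 114 mm over their backs; the gripper's body (76 mm by 85 mm) begins 54 mm behind the grasp point. The pads swing forward as they close: fully open they stand 13 mm farther back than shut.
Start: joints at [56.849, 2.75, 5.684, 92.934, 0, 82.678], TCP at [0.229, 0.473, 0.231] pointing down, gripper open.
Joint ranges: [-166.93, 166.93], [-56.73, 111.36], [-69.38, 81.34], [-121.58, 131.49], [-85.45, 84.26], [-180, 180]. Speed limits (degrees/s): [159.86, 159.86, 180, 180, 180, 180].

INTERFACE

Orientations are given as [roll, pitch, yaw] about the fixed x, y, z axes, in that order (R = Rz(yaw) Ry(pitch) Rx(roll)).
In Python, from plant import bot, eyes gives the robot as it stands. The module is installed in compiled form; this text tells all that it offers.
- The arm moves only by the tool jog_arm, never from a script. Its argument "increments" is a list of rows, each a list of 3 entries, a list of its own where there are three numbers: the finger opening in mm, from 0 to 85.4, then the shift along the tool's x, y, z in units of 30 mm (1.0 is 30 mm), then the turn about the tool's z in units of 8 degrees (1.0 is 8 degrees). A call has exactly 8 rows; each row shifts and turns the commanded pose from where the row before left it, along the tool's axes as they then stand; what a row does not reach is not made up. A row lasts 1/10 s, in which the tool goes at most 50 mm and 8.59 degrees, less where a joint would pass 70% of its speed; a pose out of reach is approached as far as the arm can. A call is refused whole if a number of a shift passes 1 or a number of a turn 1, either way. A call with a gripper value outside its range is refused whole. The fingers move at their own pace and stop on an object; "squeeze" is the grip in N (left out, the last holds). Time passes only in rows, so rows that do not move let the fingers close, or fill a call up. It gives the time, the measured TCP pose, the force and the opening at its end, in the units of the state.
- bot.get_obs(): the state, without advancing time (a new reading comes with each control period).
- eyes.snapshot(name): name is "scene" or "side" or "wrist"; returns (picture, depth): 384x512x3 uint8, red, green, blue; 384x512 float32, m along the optical axis (not along the pixel's ray), 0 where there is no reading.
- eyes.calibration(name): a dict with "fx", "fy", "cx", "cy" (pixels), "extrinsics" (4x4, takes a point from camera to world coordinates). Camera axes: x right, y up, looking along -z (the intrinsics and any distortion apply to the point x, -y, -z); pixel columns grow to the right and rows downward; lengths in m; the calibration is good to about 2 mm. A picture is of the moment at which its call begins: read the wrist's pose just before it. calibration takes no time and is no camera call; for the wrist camera it gives the pose at the moment of the call.
- bot.finish_job(): hands the job in, once; it reports no verdict.
Trained networks look in the newest picture that a camera, given by its name, has taken for a name from the list of things; names that differ only in an ending like _2 or _b are one class to them, and where a whole thing is asked for, a point or a joint stands for the part that bears it (a point fixed in the world has none). Each returns a list of dicts, best first, with "conf" (0 to 1); they miss things now and then, are a little off and sometimes report something else, mostly with a low value. They report only what shows in the picture. A call takes as long as a camera call.
- eyes.cut_out(camera, target): "region" (384x512 bool, what is visible of it) and "point" ([row, column] in pixels, amid what is visible of it).
- eyes.spot_point(camera, target): "point" ([row, column] in pixels: a listed point, or the origin of a listed thing).
The state is a dict: "time_s": time; "joint_pos": joint angles; "joint_velocities": joint speeds; "joint_efforts": joint torques, N m; "tcp_pos": TCP position; "ee_rot": TCP orientation; "ft_force": force on the tool from outside, world axes, zero at the start; "ft_torque": the same for the moment, N m; "width": finger opening in m.
Only numpy, scipy, OpenCV 4.12 (cv2) and the standard library are available. Lean on these libraries where they do the work, as an engineer would, in place of code of your own. Each camera call takes 0.05 s, during which the arm holds its last target.

TASK

Take the sorter plate with the six large snaps, hold it level in view at the pointer's height over the upward-looking inspection camera for two seconds, lengthwise along the camera box. Then lay it on the aluminium loading bed and slide it gently along until you feel its short end meet the steel fence, without pushing the fence out of its setting, and let go. Leave the other plate, the dish, the thread spool and the tape roll where they are.

Things in the scene. Friction and masses are not known exactly. Their poses are not given: they have to be found in the camera images.
- plate6: closed flat sorter plate, 110 (x) x 62 (y) x 18 (z) mm, about 0.14 kg: light-grey frame, clear top, with 6 large dark round snaps (21 mm across, 3 along x by 2); origin at the centre of its underside, x along the 110 mm length, z up. Rigid; grip it across its 62 mm width. This is the one to handle; it lies flat on the table
- plate15: closed flat sorter plate, 110 (x) x 62 (y) x 18 (z) mm, about 0.14 kg: light-grey frame, clear top, with 15 small snaps (13 mm across, 5 by 3); origin at the centre of its underside, x along the 110 mm length, z up. Rigid; grip it across its 62 mm width. Same outline as plate6; not to be handled
- dish: closed round white dish with a grey lid, 68 mm across, 21 mm high; origin at the centre of its underside. Not to be handled
- spool: small empty wooden thread spool standing upright, 36 mm across, 38 mm high, between camera and bed; origin at the centre of its underside. Not to be handled
- tape: ring-shaped cardboard tape roll lying flat, 80 mm outside, 24 mm high; origin at the centre of its underside. Not to be handled
- viewer: fixed camera looking up: grey box 130 (x) x 90 (y) mm, top at z = 60 mm with a round black lens in a white ring at its middle and black index lines along x. Thin steel post at x = 105 mm, 166 mm high, with a thin level pointer, tip at x = 72, z = 160 mm. Foot from x = -90 to 120 mm. Origin under the box's centre at table height, x along its length towards the post
- view_mark (a point): viewing mark: the point in the air straight above the lens, 100 mm above the box's top (160 mm above the table), level with the pointer; the plate's underside centre belongs here. Axes as viewer
- bed: fixed aluminium loading bed, a flat slab 260 (x) x 100 (y) x 12 (z) mm without side walls; origin at the centre of its underside, x along its length towards the fence. The plate lies on its top (z = 12 mm), on the -x side of the fence
- fence: steel fence across the bed, 96 (y) x 12 (x) mm, 27 mm high, a knob behind it. Origin: lower edge of its flat face at mid-width, on the bed's top; axes as the bed's, the face looks to -x. It sits 45 to 65 mm beyond the bed's middle, held by friction: it slides away when pushed with over about 10 N. A seated plate's origin is at x = -55 mm from it

How it is judged:
By the outcome, as a careful person would: the job done as asked, in the order asked, and still so for the second after the job is handed in, with the robot touching nothing.
It also fails if it takes over 64 s, if anything falls off the work surface, if the arm or the gripper's body presses on something with over 40 N, if the wrist force passes 120 N, or if a joint passes its speed limit or range.

## Working session

There is one attempt and no reset: what is moved stays moved. The work goes in short steps, Python scripts to look and compute and a tool call to move; the robot and the scene stay as the last step left them, time stands still between calls to the robot, and variables do not carry over. Pictures are saved under pics/ and viewed, and the job is handed in when it is done.

Besides the shell and the picture viewer there is one more tool, called after ">>>" as a command line: name --argument value ..., lists and objects as JSON in quotes. jog_arm: Moves the arm, as the interface text tells. Its arguments: {"type":"object","properties":{"increments":{"type":"array","items":{"type":"array"}},"squeeze":{"type":"number"}},"required":["increments"]}

```bash
mkdir -p pics
cat > h.py <<'E'
import numpy as np,cv2
from plant import bot,eyes
def snap(n,f):
    p,d=eyes.snapshot(n); cv2.imwrite('pics/'+f,p[:,:,::-1]); return p,d
def px2w(c,r,col,depth):
    x=(col-c['cx'])/c['fx']*depth; y=(r-c['cy'])/c['fy']*depth
    return (c['extrinsics']@np.array([x,-y,-depth,1]))[:3]
def ray(c,r,col,z):
    E=c['extrinsics'];d=E[:3,:3]@np.array([(col-c['cx'])/c['fx'],-(r-c['cy'])/c['fy'],-1]);o=E[:3,3]
    return o+d*(z-o[2])/d[2]
def cloud(c,reg,d):
    r,q=np.nonzero(reg&(d>0));D=d[r,q]
    P=np.stack([(q-c['cx'])/c['fx']*D,-(r-c['cy'])/c['fy']*D,-D,np.ones_like(D)])
    return (c['extrinsics']@P)[:3].T
E
cat > a.py <<'E'
from h import *
np.set_printoptions(precision=4,suppress=True)
o=bot.get_obs();print(o['time_s'],o['tcp_pos'],o['ee_rot'],o['width'],o['ft_force'])
for n in ['scene','side','wrist']:
    p,d=snap(n,n+'0.png');c=eyes.calibration(n)
    print(n,{k:(v if k!='extrinsics' else v.tolist()) for k,v in c.items()})
    if n=='side':continue
    for t in ['plate6','plate15','viewer','bed','fence','spool','dish','tape']:
        L=eyes.cut_out(n,t)
        for k in L[:2]:
            P=cloud(c,k['region'],d)
            if len(P): 
                zt=np.percentile(P[:,2],95); T=P[abs(P[:,2]-zt)<.006]
                rect=cv2.minAreaRect((T[:,:2]*1000).astype(np.float32))
                print(t,round(k['conf'],2),np.round(k['point']),len(P),'z',round(zt,4),'med',np.median(P,0),rect)
E
python3 a.py
```

```text
0.0 [0.2284 0.472  0.2301] [-179.8659   -0.0175  154.1699] 0.08544004304705698 [-0.0732 -0.0778  0.8025]
scene {'fx': 384.29785963356045, 'fy': 384.29785963356045, 'cx': 255.65671378161178, 'cy': 191.60502495447759, 'extrinsics': [[-0.4044631278612421, -0.5638181491078744, 0.7200824070460763, 1.3139019174139352], [0.9142384010871695, -0.26995636332371986, 0.30214517682499503, 0.23309266573007592], [0.024035893540209317, 0.7805335717556309, 0.6246515982402681, 0.7429127520444647], [0.0, 0.0, 0.0, 1.0]]}
plate6 0.77 [213. 198.] 630 z 0.0183 med [ 0.633  -0.2324  0.016 ] ((623.471435546875, -236.77386474609375), (110.70487213134766, 60.485107421875), 31.791561126708984)
plate6 0.57 [175. 176.] 556 z 0.0181 med [ 0.4957 -0.3989  0.0151] ((487.3154296875, -404.3768005371094), (67.94715118408203, 110.61334991455078), 55.573917388916016)
plate15 0.77 [213. 198.] 630 z 0.0183 med [ 0.633  -0.2324  0.016 ] ((623.471435546875, -236.77386474609375), (110.70487213134766, 60.485107421875), 31.791561126708984)
plate15 0.57 [175. 176.] 556 z 0.0181 med [ 0.4957 -0.3989  0.0151] ((487.3154296875, -4
[... 2164 characters left out ...]
37445175653887824], [0.0, 0.0, 0.0, 1.0]]}
plate6 0.59 [327. 246.] 1160 z 0.0224 med [0.4719 0.3393 0.0064] ((485.0128173828125, 350.18023681640625), (35.31355285644531, 9.505364418029785), 68.70301055908203)
plate15 0.59 [327. 246.] 1160 z 0.0224 med [0.4719 0.3393 0.0064] ((485.0128173828125, 350.18023681640625), (35.31355285644531, 9.505364418029785), 68.70301055908203)
viewer 0.56 [330. 243.] 1061 z 0.0211 med [0.4719 0.3375 0.0065] ((485.07489013671875, 348.094970703125), (38.853424072265625, 9.61473560333252), 71.27478790283203)
bed 0.45 [382.  85.] 68 z 0.0115 med [0.4585 0.0332 0.0065] ((458.1104431152344, 26.209243774414062), (24.46802520751953, 10.76771354675293), 63.1475715637207)
```

Run:
```python
import cv2
for n,(r0,r1,c0,c1) in {'scene':(120,330,130,480),'side':(80,330,100,480)}.items():
    im=cv2.imread(f'pics/{n}0.png')
    cv2.imwrite(f'pics/{n}0z.png',cv2.resize(im[r0:r1,c0:c1],None,fx=2.1,fy=2.1,interpolation=cv2.INTER_CUBIC))
```

```text
(no output)
```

View pics/scene0z.png

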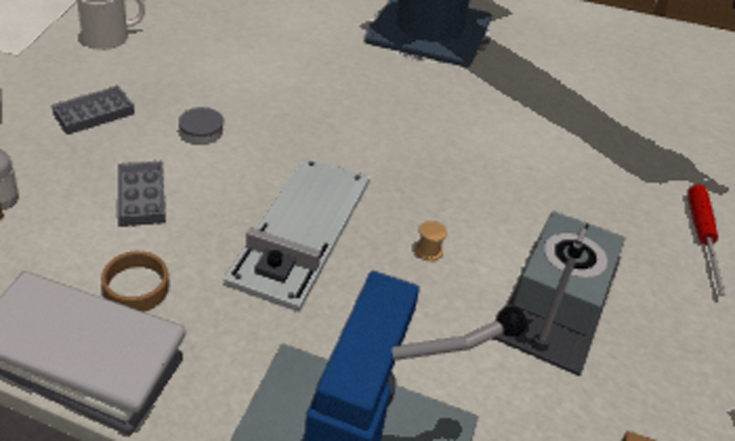

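View pics/side0z.png

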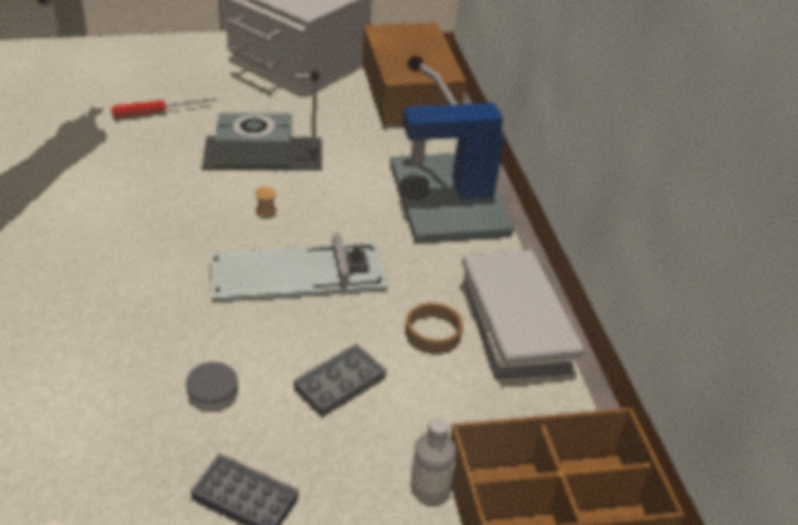

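Scene zoom: the six-snap plate is at about full-image (198,212) and the 15-snap plate at (174,176). Fence, viewer, spool and a blue press with a knobbed tube are all visible. Next I'll measure fixtures and obstacles more precisely.

```bash
cat > b.py <<'E'
from h import *
np.set_printoptions(precision=4,suppress=True)
A={}
for n in ['scene','side']:
    p,d=snap(n,n+'1.png');c=eyes.calibration(n)
    np.savez(n+'1.npz',p=p,d=d,**c)
    P=cloud(c,np.ones_like(d,bool),d);A[n]=P
    for t in ['plate6','viewer','view_mark','bed','fence','spool']:
        z={'plate6':0,'viewer':0,'view_mark':.16,'bed':0,'fence':.012,'spool':0}[t]
        for k in eyes.spot_point(n,t)[:2]:
            print(n,t,round(k['conf'],2),np.round(k['point'],1),ray(c,*k['point'],z))
    def box(nm,m):
        T=P[m]; 
        if len(T)<8: print(nm,'few');return
        print(n,nm,len(T),'z',np.median(T[:,2]),cv2.minAreaRect((T[:,:2]*1000).astype(np.float32)),T.min(0),T.max(0))
    X,Y,Z=P.T
    box('vtop',(abs(Z-.06)<.004)&(abs(X-.58)<.12)&(abs(Y-.31)<.1))
    box('vpost',(Z>.075)&(abs(X-.6)<.14)&(abs(Y-.31)<.08)&(Z<.2))
    box('bedtop',(abs(Z-.012)<.004)&(abs(X-.6)<.17)&(abs(Y+.015)<.08))
    box('fence',(Z>.02)&(Z<.05)&(abs(X-.66)<.06)&(abs(Y+.015)<.08))
    box('fencetop',(abs(Z-.039)<.003)&(abs(X-.66)<.06)&(abs(Y+.015)<.08))
    box('p6',(abs(Z-.018)<.004)&(abs(X-.62)<.09)&(abs(Y+.237)<.08))
    T=P[(Z>.1)&(X<1)&(X>.4)&(Y>-.3)&(Y<.6)]
    H={}
    for q in T:
        k=(int(q[0]//.04)*4,int(q[1]//.04)*4);H[k]=max(H.get(k,0),round(float(q[2]),2))
    print(n,sorted(H.items()))
E
python3 b.py
```

```text
scene plate6 0.8 [175.1 174.1] [ 0.4934 -0.3996  0.    ]
scene plate6 0.58 [214.3 195.1] [ 0.6277 -0.2408  0.    ]
scene viewer 0.83 [256.8 397.1] [0.5461 0.3127 0.    ]
scene bed 0.63 [230.3 272.7] [ 0.5931 -0.0149  0.    ]
scene fence 0.75 [240.2 264.3] [ 0.6486 -0.0171  0.012 ]
scene fence 0.37 [241.5 334.6] [0.574  0.1527 0.012 ]
scene spool 0.76 [240.4 335.7] [0.5565 0.153  0.    ]
scene vtop 1241 z 0.05975392064028673 ((568.8541259765625, 310.6340026855469), (89.6810073852539, 175.9083709716797), 83.19398498535156) [0.4795 0.2626 0.056 ] [0.6563 0.3637 0.0637]
scene vpost 170 z 0.14189003792289834 ((639.7806396484375, 300.2989501953125), (12.976893424987793, 39.248226165771484), 89.79047393798828) [0.6202 0.2938 0.0753] [0.6594 0.3068 0.1674]
scene bedtop 1968 z 0.011116540725404522 ((589.471923828125, -15.608123779296875), (101.14512634277344, 264.6756896972656), 89.73812866210938) [ 0.4569 -0.0663  0.008 ] [0.722  0.0352 0.0158]
scene fence 451 z 0.030859876091022365 ((671.7828979492188, -16.78378677368164), (95.43876647949219, 50.35188674926758), 86.69673919677734) [ 0.6444 
[... 2296 characters left out ...]
4840087890625, 65.54219055175781), 31.044666290283203) [ 0.5596 -0.2935  0.014 ] [ 0.6818 -0.1852  0.022 ]
side [((52, 56), 0.12), ((56, 52), 0.12), ((56, 56), 0.14), ((60, 28), 0.16), ((60, 52), 0.15), ((60, 56), 0.16), ((64, 28), 0.17), ((64, 48), 0.14), ((64, 52), 0.16), ((64, 56), 0.15), ((68, 52), 0.15), ((68, 56), 0.15), ((72, 56), 0.15), ((76, 8), 0.17), ((76, 12), 0.18), ((76, 16), 0.17), ((76, 24), 0.21), ((76, 56), 0.15), ((80, 8), 0.18), ((80, 12), 0.18), ((80, 16), 0.17), ((80, 20), 0.2), ((80, 24), 0.21), ((84, 8), 0.17), ((84, 12), 0.18), ((84, 16), 0.19), ((84, 20), 0.19), ((88, 8), 0.17), ((88, 12), 0.18), ((88, 16), 0.17), ((92, 8), 0.16), ((92, 12), 0.18), ((92, 16), 0.17)]
```

```bash
cat > c.py <<'E'
from h import *
np.set_printoptions(precision=4,suppress=True)
for n in ['scene','side']:
    f=np.load(n+'1.npz');c={k:f[k] for k in ['fx','fy','cx','cy','extrinsics']};p=f['p'];d=f['d']
    # rectified view of viewer top z=.06, 1px=.5mm ; x right, y up
    def rect(x0,y0,w,h,z,s,fn,p=p):
        xs,ys=np.meshgrid(x0+np.arange(w)*s,y0-np.arange(h)*s)
        W=np.stack([xs,ys,np.full_like(xs,z),np.ones_like(xs)],-1)@np.linalg.inv(c['extrinsics']).T
        u=c['fx']*W[...,0]/-W[...,2]+c['cx'];v=-c['fy']*W[...,1]/-W[...,2]+c['cy']
        im=cv2.remap(p,u.astype(np.float32),v.astype(np.float32),cv2.INTER_CUBIC)
        cv2.imwrite('pics/'+fn,cv2.resize(im[:,:,::-1],None,fx=2,fy=2));return im
    rect(.46,.38,230,160,.06,.001,n+'_v.png')
    rect(.44,.06,300,150,.012,.001,n+'_b.png')
    rect(.54,-.16,160,160,.018,.001,n+'_p.png')
    r,q=np.nonzero(d>0);X,Y,Z=cloud(c,d>0,d).T
    col=p[r,q].astype(int)
    m=(abs(Z-.06)<.006)&(np.hypot(X-.551,Y-.3125)<.035)&(col.min(1)>165)
    print(n,m.sum(),np.median(col[m],0) if m.any() else 0)
    if m.sum()>5: print(cv2.fitEllipse((np.stack([X[m],Y[m]],1)*1000).astype(np.float32)),cv2.minAreaRect((np.stack([X[m],Y[m]],1)*1000).astype(np.float32)))
    # box only: fit x-edges by the -x side, y edges
    m=(abs(Z-.06)<.003)&(X<.61)&(X>.47)&(abs(Y-.31)<.08)
    R=np.array([[np.cos(-.119),np.sin(-.119)],[-np.sin(-.119),np.cos(-.119)]])
    L=(np.stack([X[m],Y[m]],1)-[.551,.3125])@R.T
    print('local pct',np.percentile(L,[.5,2,98,99.5],axis=0).T)
    m=(Z>.03)&(Z<.036)&(abs(X-.66)<.03)&(abs(Y+.015)<.03);print('fence face',np.percentile(X[m],[2,10,25,50]))
E
python3 c.py; cd pics; python3 -c "
import cv2,numpy as np
for k in 'vbp':
    a=[cv2.imread(f'{n}_{k}.png') for n in('scene','side')]
    cv2.imwrite(f'r{k}.png',np.vstack(a) if k!='p' else np.hstack(a))"
```

```text
scene 0 0
local pct [[-0.0673 -0.0649  0.0581  0.0606]
 [-0.0439 -0.0426  0.043   0.0443]]
fence face [0.6486 0.6563 0.6592 0.6603]
side 0 0
local pct [[-0.0679 -0.0663  0.0559  0.0594]
 [-0.05   -0.0469  0.0446  0.0473]]
fence face [0.6475 0.6476 0.6622 0.6739]
```

View pics/rv.png

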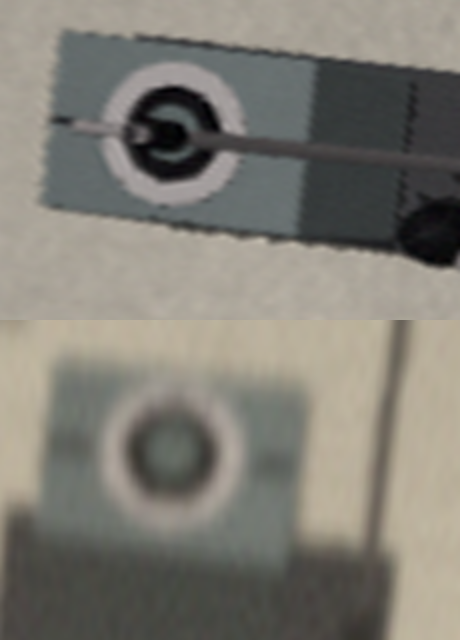

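View pics/rp.png

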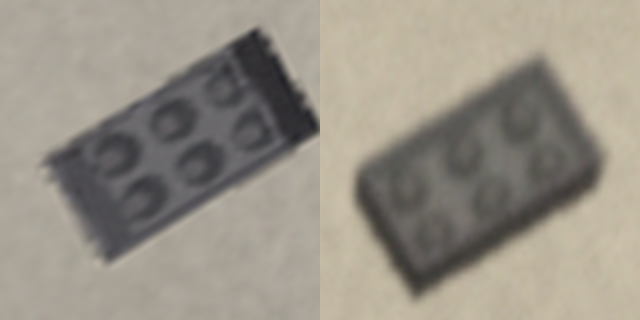

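View pics/rb.png

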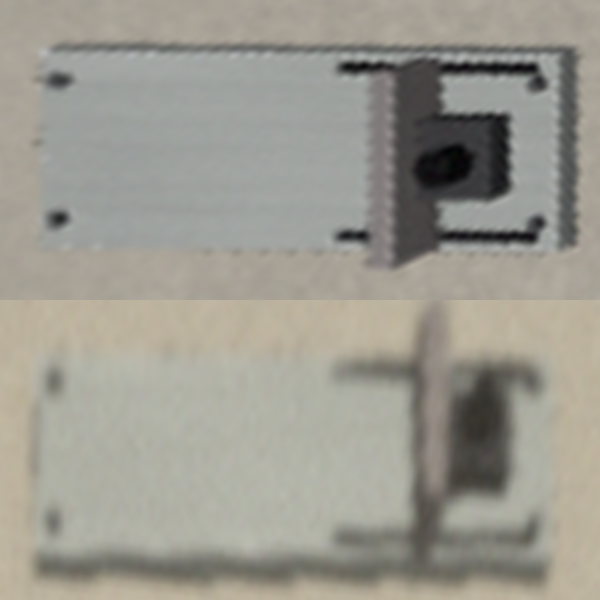

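Lens centre rectifies to about (0.547, 0.313) in both views, and the viewer yaw is about -6.5°. Plate6 is at (0.622, -0.238), yaw 31.5°. The bed runs along world x at y ≈ -0.016, with the fence face at x ≈ 0.647. I'll look at the viewer with the wrist camera on the way.

```bash
cat > plan.py <<'E'
import sys,json,numpy as np
def plan(p,yaw,goal,gyaw,n,w,turn_first=False):
    # returns n rows, simulating rounding
    p=np.array(p,float);rows=[];tt=0
    for i in range(n):
        k=n-i
        d=(np.array(goal)-p)/k; a=np.radians(yaw)
        x=np.array([np.cos(a),np.sin(a),0]);y=np.array([np.sin(a),-np.cos(a),0])
        s=[round(v/.03,2) for v in (d@x,d@y,-d[2])]
        t=round(-((gyaw-yaw)/k)/8,2)
        rows.append([w,s,t]);p=p+.03*(s[0]*x+s[1]*y-s[2]*np.array([0,0,1]));yaw-=8*t
    m=max(max(map(abs,r[1])) for r in rows)
    print('max',m,'norm mm',max(30*np.linalg.norm(r[1]) for r in rows),'turn',max(abs(r[2]) for r in rows),'end',p,yaw)
    for i in range(0,n,8):print(json.dumps(rows[i:i+8]))
    return p,yaw
def now():
    from plant import bot
    o=bot.get_obs();y=o['ee_rot'][2];return o['tcp_pos'],y if y>0 else y+360
E
python3 -c "
from plan import *
p,y=now();plan(p,y,[.45,.31,.30],180,8,85)"
```

```text
max 1.12 norm mm 35.61039174173741 turn 0.41 end [0.45004178 0.31005968 0.29999283] 180.01010638884767
[[85, [-1.12, -0.21, -0.29], -0.4], [85, [-1.11, -0.27, -0.29], -0.4], [85, [-1.1, -0.33, -0.29], -0.4], [85, [-1.07, -0.39, -0.28], -0.41], [85, [-1.05, -0.45, -0.29], -0.4], [85, [-1.02, -0.51, -0.28], -0.41], [85, [-1.0, -0.57, -0.29], -0.4], [85, [-0.96, -0.63, -0.28], -0.41]]
```

>>> jog_arm --increments '[[85, [-1, -0.2, -0.3], -0.4], [85, [-1, -0.25, -0.3], -0.4], [85, [-1, -0.3, -0.3], -0.4], [85, [-1, -0.4, -0.3], -0.4], [85, [-1, -0.45, -0.3], -0.4], [85, [-1, -0.5, -0.3], -0.4], [85, [-1, -0.6, -0.3], -0.4], [85, [-0.95, -0.65, -0.3], -0.4]]' --squeeze 30

```text
time_s: 2.45
tcp_pos: [0.4379, 0.314, 0.3038]
ee_rot: [180.0, 0.0, 179.9]
ft_force: [0.1, 1.5, -0.6]
width: 0.0852
```

```bash
cat > w.py <<'E'
from h import *
import sys
np.set_printoptions(precision=4,suppress=True)
o=bot.get_obs();print(o['time_s'],o['tcp_pos'],o['ee_rot'],o['width'],o['ft_force'],o['joint_pos'])
n=sys.argv[1];c=eyes.calibration(n);p,d=snap(n,sys.argv[2]+'.png');np.savez(sys.argv[2]+'.npz',p=p,d=d,**c)
E
python3 w.py wrist w1
```

```text
2.45 [0.4379 0.314  0.3038] [179.9864   0.0211 179.9057] 0.08522062020816745 [ 0.0723  1.4707 -0.5802] [ 28.506    6.7017  18.2503 101.5236   0.0018  28.6002]
```

View pics/w1.png

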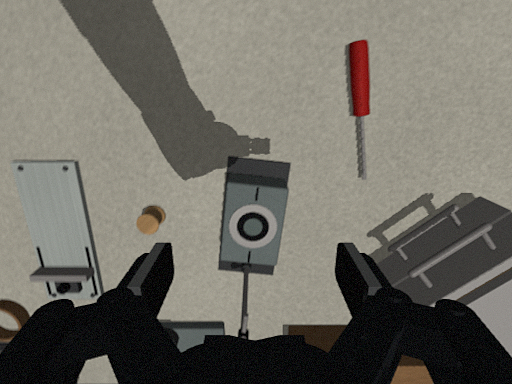

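The wrist view shows the lens ring at about (253,226), the index lines, the bed on the left with the fence at (62,272), and the spool at (151,220).

```bash
cat > d.py <<'E'
from h import *
import sys
np.set_printoptions(precision=4,suppress=True)
f=np.load('w1.npz');c={k:f[k] for k in ['fx','fy','cx','cy','extrinsics']};p=f['p']
g=p.min(2);m=((g>150)).astype(np.uint8);m[:200]=0;m[255:]=0;m[:,:225]=0;m[:,280:]=0
cs,_=cv2.findContours(m,0,1);k=max(cs,key=cv2.contourArea);e=cv2.fitEllipse(k);print('ring',e,ray(c,e[0][1],e[0][0],.06))
def rect(x0,y0,w,h,z,s,fn):
    xs,ys=np.meshgrid(x0+np.arange(w)*s,y0-np.arange(h)*s)
    W=np.stack([xs,ys,np.full_like(xs,z),np.ones_like(xs)],-1)@np.linalg.inv(c['extrinsics']).T
    u=c['fx']*W[...,0]/-W[...,2]+c['cx'];v=-c['fy']*W[...,1]/-W[...,2]+c['cy']
    im=cv2.remap(p,u.astype(np.float32),v.astype(np.float32),cv2.INTER_CUBIC)
    cv2.imwrite('pics/'+fn,cv2.resize(im[:,:,::-1],None,fx=2,fy=2))
rect(.46,.38,230,160,.06,.001,'w_v.png');rect(.44,.06,300,150,.012,.001,'w_b.png')
for r,q in[(200,257),(262,248)]:print(ray(c,r,q,.06))
E
python3 d.py; cd pics; python3 -c "
import cv2,numpy as np
a=[cv2.imread(f'w_{k}.png') for k in 'vb'];a[0]=cv2.copyMakeBorder(a[0],0,0,0,140,0)
cv2.imwrite('rw.png',np.vstack(a))"
```

```text
Traceback (most recent call last):
  File "d.py", line 6, in <module>
    cs,_=cv2.findContours(m,0,1);k=max(cs,key=cv2.contourArea);e=cv2.fitEllipse(k);print('ring',e,ray(c,e[0][1],e[0][0],.06))
                                                                 ~~~~~~~~~~~~~~^^^
cv2.error: OpenCV(4.12.0) /io/opencv/modules/imgproc/src/shapedescr.cpp:361: error: (-201:Incorrect size of input array) There should be at least 5 points to fit the ellipse in function 'fitEllipseNoDirect'

[ WARN:0@0.011] global loadsave.cpp:275 findDecoder imread_('w_v.png'): can't open/read file: check file path/integrity
[ WARN:0@0.012] global loadsave.cpp:275 findDecoder imread_('w_b.png'): can't open/read file: check file path/integrity
Traceback (most recent call last):
cv2.error: OpenCV(4.12.0) :-1: error: (-5:Bad argument) in function 'imwrite'
> Overload resolution failed:
>  - img data type = object is not supported
>  - Expected Ptr<cv::UMat> for argument 'img'
```

```bash
sed -i 's/g>150/g>p[215:240,228:280].min(2).max()*.8/' d.py
python3 d.py; cd pics; python3 -c "
import cv2,numpy as np
a=[cv2.imread(f'w_{k}.png') for k in 'vb'];a[0]=cv2.copyMakeBorder(a[0],0,0,0,140,0)
cv2.imwrite('rw.png',np.vstack(a))"
```

```text
ring ((252.67431640625, 225.88995361328125), (42.339149475097656, 46.8712158203125), 90.00162506103516) [0.546  0.3124 0.06  ]
[0.5045 0.3188 0.06  ]
[0.6085 0.305  0.06  ]
```

View pics/rw.png

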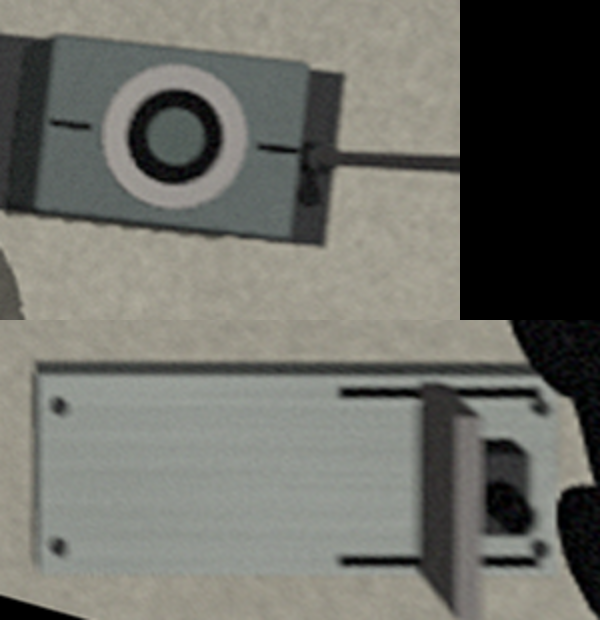

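```bash
python3 -c "
from plan import *
p,y=now();plan(p,y,[.622,-.2385,.15],211.5,24,85)"
```

```text
max 0.8 norm mm 25.108763410411115 turn 0.17 end [ 0.6220986  -0.23837639  0.15012731] 211.48861659382314
[[85, [-0.25, -0.76, 0.21], -0.17], [85, [-0.23, -0.77, 0.21], -0.17], [85, [-0.22, -0.77, 0.22], -0.17], [85, [-0.2, -0.78, 0.21], -0.16], [85, [-0.18, -0.78, 0.22], -0.17], [85, [-0.16, -0.79, 0.21], -0.16], [85, [-0.14, -0.79, 0.22], -0.17], [85, [-0.13, -0.79, 0.21], -0.16]]
[[85, [-0.11, -0.8, 0.22], -0.17], [85, [-0.09, -0.8, 0.21], -0.16], [85, [-0.07, -0.8, 0.22], -0.17], [85, [-0.05, -0.8, 0.21], -0.16], [85, [-0.03, -0.8, 0.22], -0.17], [85, [-0.02, -0.8, 0.21], -0.16], [85, [0.0, -0.8, 0.22], -0.17], [85, [0.02, -0.8, 0.21], -0.16]]
[[85, [0.04, -0.8, 0.22], -0.17], [85, [0.06, -0.8, 0.21], -0.16], [85, [0.08, -0.8, 0.22], -0.17], [85, [0.09, -0.8, 0.21], -0.16], [85, [0.11, -0.8, 0.22], -0.17], [85, [0.13, -0.79, 0.21], -0.16], [85, [0.15, -0.79, 0.22], -0.17], [85, [0.17, -0.78, 0.21], -0.16]]
```

>>> jog_arm --increments '[[85, [-0.25, -0.76, 0.2], -0.16], [85, [-0.23, -0.77, 0.2], -0.16], [85, [-0.22, -0.77, 0.2], -0.16], [85, [-0.2, -0.78, 0.2], -0.16], [85, [-0.18, -0.78, 0.2], -0.16], [85, [-0.16, -0.79, 0.2], -0.16], [85, [-0.14, -0.79, 0.2], -0.16], [85, [-0.13, -0.79, 0.2], -0.16]]'

```text
time_s: 3.3
tcp_pos: [0.4961, 0.1308, 0.2551]
ee_rot: [180.0, 0.0, -170.0]
ft_force: [-0.0, 0.3, 0.1]
width: 0.085
```

>>> jog_arm --increments '[[85, [-0.11, -0.8, 0.2], -0.17], [85, [-0.1, -0.8, 0.2], -0.17], [85, [-0.07, -0.8, 0.2], -0.17], [85, [-0.05, -0.8, 0.2], -0.17], [85, [-0.03, -0.8, 0.2], -0.17], [85, [-0.02, -0.8, 0.2], -0.17], [85, [0, -0.8, 0.2], -0.17], [85, [0.02, -0.8, 0.2], -0.17]]'

```text
time_s: 4.1
tcp_pos: [0.5556, -0.0523, 0.207]
ee_rot: [180.0, 0.0, -159.1]
ft_force: [-0.7, 0.1, 0.1]
width: 0.0846
```

>>> jog_arm --increments '[[85, [0.04, -0.8, 0.2], -0.17], [85, [0.06, -0.8, 0.2], -0.17], [85, [0.08, -0.8, 0.2], -0.17], [85, [0.1, -0.8, 0.2], -0.17], [85, [0.12, -0.8, 0.2], -0.17], [85, [0.14, -0.8, 0.2], -0.17], [85, [0.15, -0.8, 0.2], -0.17], [85, [0.17, -0.8, 0.2], -0.17]]'

```text
time_s: 4.9
tcp_pos: [0.6157, -0.2367, 0.1589]
ee_rot: [180.0, -0.0, -148.2]
ft_force: [1.1, 0.3, 0.2]
width: 0.0848
```

```bash
python3 w.py wrist w2
python3 - <<'E'
from h import *
f=np.load('w2.npz');c={k:f[k] for k in ['fx','fy','cx','cy','extrinsics']};d=f['d']
for L in eyes.cut_out('wrist','plate6')[:2]:
    P=cloud(c,L['region'],d);print(L['conf'],L['point'],len(P),np.percentile(P,[2,98],axis=0))
    T=P[abs(P[:,2]-.018)<.004];print(len(T),cv2.minAreaRect((T[:,:2]*1000).astype(np.float32)))
E
```

```text
4.9 [ 0.6157 -0.2367  0.1589] [ 179.9871   -0.0014 -148.1865] 0.08477500887747155 [1.0864 0.2641 0.2233] [-26.8556  23.0378  21.2027  88.1766   0.0056 -58.6691]
0.8 [4.9, 135.5] 290 [[ 0.52696388 -0.41370196  0.00056211]
 [ 0.54561302 -0.39711853  0.01957351]]
130 ((539.2001953125, -406.0404357910156), (5.866641044616699, 19.253902435302734), 35.1009635925293)
0.69 [224.5, 447.0] 13969 [[ 0.46128196 -0.06642788  0.00260272]
 [ 0.70220569  0.03111956  0.01395642]]
213 ((583.2283935546875, -17.937156677246094), (250.68661499023438, 98.19439697265625), 0.034459251910448074)
```

View pics/w2.png

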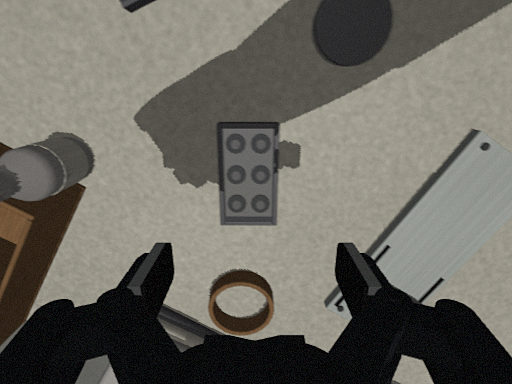

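The wrist view shows the six-snap plate at about (248,173), lined up with the jaws. The tape (242,302) and dish (352,25) are clear of it.

Run:
```python
from h import *
np.set_printoptions(precision=4,suppress=True)
f=np.load('w2.npz');c={k:f[k] for k in ['fx','fy','cx','cy','extrinsics']};p=f['p'];d=f['d']
cv2.imwrite('pics/w2z.png',cv2.resize(p[110:240,200:300,::-1],None,fx=4.5,fy=4.5,interpolation=cv2.INTER_CUBIC))
P=cloud(c,np.ones_like(d,bool),d);X,Y,Z=P.T
m=(abs(Z-.018)<.004)&(np.hypot(X-.622,Y+.238)<.075)
print(m.sum(),cv2.minAreaRect((P[m][:,:2]*1000).astype(np.float32)))
# snaps as circles
for r,q in [(143,236),(143,260),(175,235),(175,261),(204,235),(204,261)]: print(ray(c,r,q,.018)[:2])
```

```text
6109 ((619.5013427734375, -238.98385620117188), (110.14141845703125, 62.068458557128906), 31.793684005737305)
[ 0.5961 -0.2689]
[ 0.5834 -0.2486]
[ 0.6251 -0.2529]
[ 0.611 -0.23 ]
[ 0.6529 -0.2364]
[ 0.6382 -0.2128]
```

View pics/w2z.png

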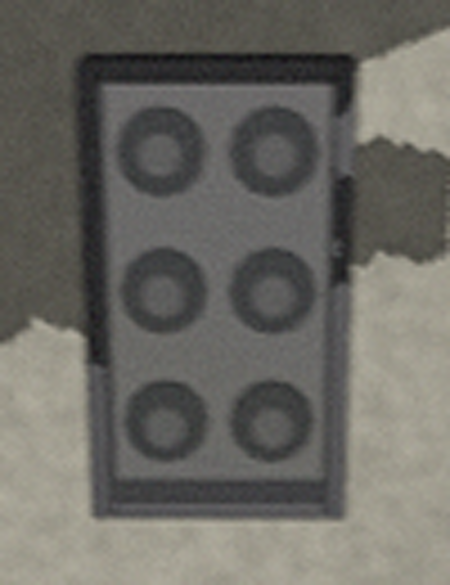

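>>> jog_arm --increments '[[85, [-0.07, -0.13, 0.8], 0], [85, [0, 0, 0.9], 0], [85, [0, 0, 0.9], 0], [85, [0, 0, 0.8], 0], [85, [0, 0, 0.7], 0], [85, [0, 0, 0.4], 0], [85, [0, 0, 0.2], 0], [85, [0, 0, 0], 0]]'

```text
time_s: 5.8
tcp_pos: [0.6189, -0.2377, 0.0178]
ee_rot: [179.9, -0.0, -148.2]
ft_force: [0.4, 0.2, 0.0]
width: 0.0851
```

>>> jog_arm --increments '[[85, [0, 0.03, 0.3], 0], [85, [0, 0.03, 0.17], 0], [55, [0, 0, 0], 0], [55, [0, 0, 0], 0], [55, [0, 0, 0], 0], [55, [0, 0, 0], 0], [55, [0, 0, 0], 0], [55, [0, 0, 0], 0]]' --squeeze 40

```text
time_s: 6.6
tcp_pos: [0.6188, -0.2369, 0.0049]
ee_rot: [-179.9, 0.0, -148.2]
ft_force: [0.1, -0.3, 3.3]
width: 0.0604
```

>>> jog_arm --increments '[[55, [0, 0, -0.2], 0], [55, [0, 0, -0.4], 0], [55, [0, 0, -0.6], 0], [55, [0, 0, -0.8], 0], [55, [0, 0, -0.8], 0], [55, [0, 0, -0.8], 0], [55, [0, 0, -0.6], 0], [55, [0, 0, -0.3], 0]]'

```text
time_s: 7.4
tcp_pos: [0.6193, -0.2371, 0.1423]
ee_rot: [-179.8, 0.1, -148.2]
ft_force: [0.1, -1.6, -1.4]
width: 0.0606
```

```bash
python3 w.py wrist w3; python3 -c "
from plan import *
p,y=now();plan(p,y,[.545,.300,.215],173.7,24,55)"
```

```text
7.4 [ 0.6193 -0.2371  0.1423] [-179.8157    0.1148 -148.2267] 0.060572919103372175 [ 0.0958 -1.5878 -1.4017] [-26.7446  23.332   19.7073  86.1581   0.0017 -58.5177]
max 0.75 norm mm 22.982819670353763 turn 0.2 end [0.54487579 0.30006071 0.21511812] 173.69303108105123
[[55, [-0.3, 0.69, -0.1], 0.2], [55, [-0.29, 0.7, -0.1], 0.2], [55, [-0.27, 0.7, -0.1], 0.2], [55, [-0.25, 0.71, -0.1], 0.2], [55, [-0.23, 0.72, -0.1], 0.2], [55, [-0.21, 0.72, -0.1], 0.2], [55, [-0.18, 0.73, -0.1], 0.2], [55, [-0.16, 0.74, -0.1], 0.2]]
[[55, [-0.14, 0.74, -0.1], 0.2], [55, [-0.12, 0.74, -0.1], 0.2], [55, [-0.1, 0.75, -0.1], 0.2], [55, [-0.08, 0.75, -0.1], 0.2], [55, [-0.06, 0.75, -0.1], 0.2], [55, [-0.04, 0.75, -0.1], 0.2], [55, [-0.02, 0.75, -0.1], 0.2], [55, [0.0, 0.75, -0.1], 0.2]]
[[55, [0.02, 0.75, -0.1], 0.19], [55, [0.04, 0.75, -0.1], 0.2], [55, [0.06, 0.75, -0.1], 0.19], [55, [0.08, 0.75, -0.1], 0.2], [55, [0.11, 0.75, -0.1], 0.19], [55, [0.12, 0.75, -0.1], 0.2], [55, [0.15, 0.74, -0.1], 0.19], [55, [0.17, 0.74, -0.1], 0.2]]
```

View pics/w3.png

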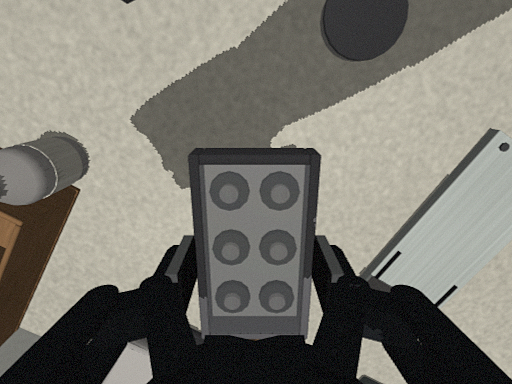

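The plate is held squarely between the pads, spanning about (190–320, 150–330). I'll carry it on.

>>> jog_arm --increments '[[55, [-0.15, 0.3, -0.2], 0.2], [55, [-0.29, 0.7, -0.2], 0.2], [55, [-0.27, 0.7, -0.2], 0.2], [55, [-0.25, 0.7, -0.2], 0.2], [55, [-0.23, 0.72, -0.2], 0.2], [55, [-0.21, 0.72, -0.2], 0.2], [55, [-0.18, 0.74, -0.2], 0.2], [55, [-0.16, 0.74, -0.2], 0.2]]'

```text
time_s: 8.25
tcp_pos: [0.595, -0.0688, 0.1861]
ee_rot: [179.9, -0.1, -161.1]
ft_force: [-0.4, 0.0, -1.4]
width: 0.0606
```

>>> jog_arm --increments '[[55, [-0.14, 0.74, -0.2], 0.2], [55, [-0.12, 0.74, -0.1], 0.2], [55, [-0.1, 0.75, -0.1], 0.2], [55, [-0.08, 0.75, -0.1], 0.2], [55, [-0.06, 0.75, -0.1], 0.2], [55, [-0.04, 0.75, -0.1], 0.2], [55, [-0.02, 0.75, 0], 0.2], [55, [0, 0.75, 0], 0.2]]'

```text
time_s: 9.05
tcp_pos: [0.57, 0.1098, 0.2071]
ee_rot: [180.0, -0.1, -173.9]
ft_force: [-0.1, -0.1, -1.3]
width: 0.0606
```

```bash
python3 -c "
from plan import *
p,y=now();print(p,y);plan(p,y,[.547,.300,.215],173.7,8,55)"
```

```text
[0.5699609  0.10975696 0.20710433] 186.1078637591746
max 0.8 norm mm 24.099170110192592 turn 0.2 end [0.54689118 0.30006695 0.21490433] 173.70786375917456
[[55, [0.01, 0.8, -0.03], 0.19], [55, [0.03, 0.8, -0.03], 0.19], [55, [0.05, 0.8, -0.03], 0.2], [55, [0.08, 0.79, -0.03], 0.19], [55, [0.1, 0.79, -0.04], 0.2], [55, [0.12, 0.79, -0.03], 0.19], [55, [0.14, 0.79, -0.04], 0.2], [55, [0.16, 0.78, -0.03], 0.19]]
```

>>> jog_arm --increments '[[55, [0, 0.8, -0.03], 0.2], [55, [0.03, 0.8, -0.03], 0.2], [55, [0.05, 0.8, -0.03], 0.2], [55, [0.08, 0.8, -0.03], 0.2], [55, [0.1, 0.8, -0.03], 0.2], [55, [0.12, 0.7, -0.03], 0.2], [55, [0.14, 0.6, -0.03], 0.15], [55, [0.16, 0.4, -0.03], 0.1]]'

```text
time_s: 9.85
tcp_pos: [0.546, 0.2812, 0.2138]
ee_rot: [-180.0, -0.1, 174.6]
ft_force: [-0.3, 0.0, -2.1]
width: 0.0607
```

>>> jog_arm --increments '[[55, [0, 0, 0], 0], [55, [0, 0, 0], 0], [55, [0, 0, 0], 0], [55, [0, 0, 0], 0], [55, [0, 0, 0], 0], [55, [0, 0, 0], 0], [55, [0, 0, 0], 0], [55, [0, 0, 0], 0]]'

```text
time_s: 10.65
tcp_pos: [0.547, 0.28, 0.2155]
ee_rot: [180.0, 0.0, 174.6]
ft_force: [-0.1, 0.2, -1.6]
width: 0.0608
```

```bash
python3 w.py wrist w4;python3 w.py scene s4; python3 -c "
from plan import *
p,y=now();plan(p,y,[.547,.313,.165],173.7,8,55)"
```

```text
10.65 [0.547  0.28   0.2155] [179.9952   0.0084 174.5633] 0.06079443067316995 [-0.0985  0.2454 -1.5581] [20.8583 16.2407 19.0865 92.8361  0.0006 26.295 ]
10.7 [0.5469 0.28   0.2155] [179.9988   0.0055 174.5697] 0.060580440142900475 [ 0.0046  0.0991 -1.2137] [20.8641 16.2415 19.0855 92.8386 -0.0014 26.2944]
max 0.21 norm mm 7.595393340703298 turn 0.02 end [0.54690367 0.31295951 0.16505026] 173.6917187026424
[[55, [0.01, 0.14, 0.21], 0.01], [55, [0.01, 0.14, 0.21], 0.01], [55, [0.01, 0.14, 0.21], 0.01], [55, [0.01, 0.13, 0.21], 0.02], [55, [0.02, 0.14, 0.21], 0.01], [55, [0.02, 0.13, 0.21], 0.02], [55, [0.01, 0.14, 0.21], 0.01], [55, [0.02, 0.13, 0.21], 0.02]]
```

View pics/w4.png

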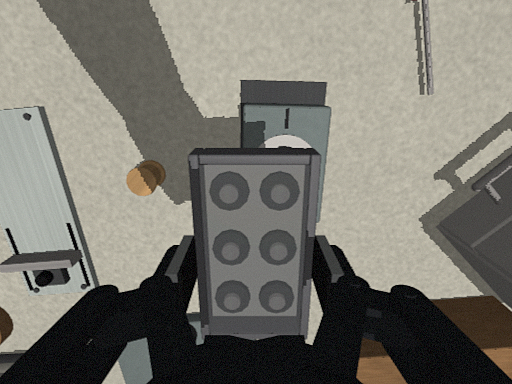

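View pics/s4.png

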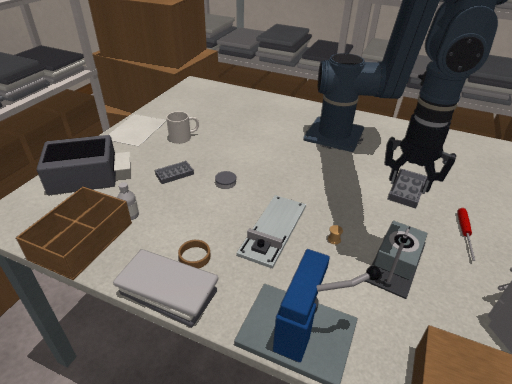

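Wrist and scene views: the plate is above and short of the camera box, held fine. Now its pose in the tool frame.

```bash
cat > pl.py <<'E'
from h import *
import sys
np.set_printoptions(precision=4,suppress=True)
f=np.load(sys.argv[1]+'.npz');c={k:f[k] for k in ['fx','fy','cx','cy','extrinsics']};d=f['d']
t=np.array(eval(sys.argv[2]));P=cloud(c,np.ones_like(d,bool),d)
zt=t[2]+.013
m=(abs(P[:,2]-zt)<.006)&(np.hypot(P[:,0]-t[0],P[:,1]-t[1])<.068)
rr=np.zeros(d.shape,bool);T=P[m]
cl=np.linalg.lstsq(np.c_[T[:,:2]-t[:2],np.ones(len(T))],T[:,2],rcond=None)[0]
print(len(T),'tilt deg',np.degrees(cl[:2]),'ztop at tcp',cl[2],'underside',cl[2]-.018)
print(cv2.minAreaRect((T[:,:2]*1000).astype(np.float32)))
E
python3 pl.py w4 [.547,.28,.2155]
```

```text
22531 tilt deg [ 0.0002 -0.0043] ztop at tcp 0.22860738183215107 underside 0.21060738183215108
((546.7315673828125, 280.6562805175781), (87.65303802490234, 110.79026794433594), 84.71881866455078)
```

>>> jog_arm --increments '[[55, [0, 0.1, 0], 0], [55, [0.02, 0.2, 0.1], 0.02], [55, [0.02, 0.2, 0.2], 0.02], [55, [0.02, 0.2, 0.3], 0.02], [55, [0.02, 0.2, 0.4], 0.02], [55, [0.02, 0.2, 0.4], 0.02], [55, [0, 0, 0.2], 0], [55, [0, 0, 0.08], 0]]'

```text
time_s: 11.55
tcp_pos: [0.5462, 0.313, 0.1629]
ee_rot: [-179.9, -0.2, 173.8]
ft_force: [-0.1, -0.3, -1.5]
width: 0.0606
```

>>> jog_arm --increments '[[55, [0, 0, 0], 0], [55, [0, 0, 0], 0], [55, [0, 0, 0], 0], [55, [0, 0, 0], 0], [55, [0, 0, 0], 0], [55, [0, 0, 0], 0], [55, [0, 0, 0], 0], [55, [0, 0, 0], 0]]'

```text
time_s: 12.35
tcp_pos: [0.5472, 0.3132, 0.165]
ee_rot: [-180.0, -0.0, 173.8]
ft_force: [-0.5, -0.1, -1.1]
width: 0.0605
```

```bash
python3 w.py side sd5;python3 w.py scene s5; python3 -c "
import cv2
a=cv2.imread('pics/sd5.png')[90:220,170:330];b=cv2.imread('pics/s5.png')[150:300,330:480]
cv2.imwrite('pics/v5.png',cv2.hconcat([cv2.resize(a,(400,325)),cv2.resize(b,(325,325))]))"; python3 -c "
from plan import *
p,y=now();plan(p,y,[.547,.313,.165],173.7,1,55)"
```

```text
12.35 [0.5472 0.3132 0.165 ] [-179.9976   -0.0005  173.7687] 0.06049215048288376 [-0.4734 -0.056  -1.1324] [23.6973 18.398  15.9946 87.5981 -0.0019 29.9285]
12.4 [0.5472 0.3132 0.165 ] [-179.9958   -0.0046  173.7694] 0.060748826868071745 [-0.9672 -0.2    -1.0553] [23.6963 18.3998 15.9936 87.5998 -0.0013 29.9269]
max 0.01 norm mm 0.4242640687119285 turn 0.01 end [0.54685307 0.31298087 0.16498604] 173.69315361944243
[[55, [0.01, -0.01, -0.0], 0.01]]
```

View pics/v5.png

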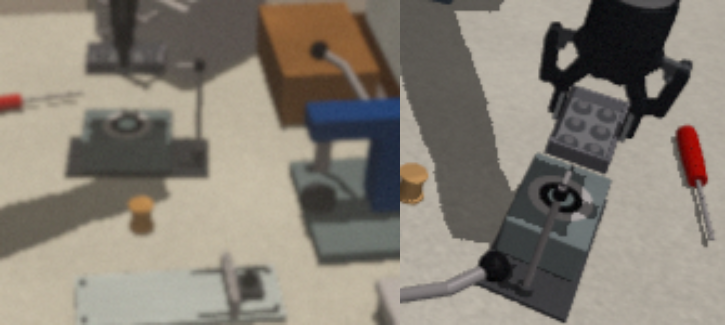

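The side view shows the plate at pointer height over the lens, aligned with the box. I'll hold it there for well over 2 s.

>>> jog_arm --increments '[[55, [0, 0, 0], 0], [55, [0, 0, 0], 0], [55, [0, 0, 0], 0], [55, [0, 0, 0], 0], [55, [0, 0, 0], 0], [55, [0, 0, 0], 0], [55, [0, 0, 0], 0], [55, [0, 0, 0], 0]]'

```text
time_s: 13.25
tcp_pos: [0.5472, 0.3132, 0.165]
ee_rot: [-180.0, -0.0, 173.8]
ft_force: [-0.5, -0.3, -1.5]
width: 0.0604
```

>>> jog_arm --increments '[[55, [0, 0, 0], 0], [55, [0, 0, 0], 0], [55, [0, 0, 0], 0], [55, [0, 0, 0], 0], [55, [0, 0, 0], 0], [55, [0, 0, 0], 0], [55, [0, 0, 0], 0], [55, [0, 0, 0], 0]]'

```text
time_s: 14.05
tcp_pos: [0.5472, 0.3132, 0.165]
ee_rot: [-180.0, -0.0, 173.8]
ft_force: [-0.6, -0.5, -2.0]
width: 0.0606
```

>>> jog_arm --increments '[[55, [0, 0, 0], 0], [55, [0, 0, 0], 0], [55, [0, 0, 0], 0], [55, [0, 0, 0], 0], [55, [0, 0, 0], 0], [55, [0, 0, 0], 0], [55, [0, 0, 0], 0], [55, [0, 0, 0], 0]]'

```text
time_s: 14.85
tcp_pos: [0.5472, 0.3132, 0.165]
ee_rot: [-180.0, -0.0, 173.8]
ft_force: [-0.1, 0.3, -0.7]
width: 0.0606
```

```bash
python3 -c "
from plan import *
p,y=now();p,y=plan(p,y,[.545,.25,.2],176,8,55);plan(p,y,[.54,-.016,.10],180.1,16,55)"
```

```text
max 0.27 norm mm 9.285472524325296 turn 0.04 end [0.54495672 0.24986701 0.20010113] 176.01221153318318
[[55, [-0.02, -0.26, -0.15], -0.03], [55, [-0.02, -0.26, -0.15], -0.04], [55, [-0.02, -0.26, -0.14], -0.03], [55, [-0.01, -0.26, -0.15], -0.04], [55, [-0.01, -0.27, -0.14], -0.03], [55, [-0.02, -0.27, -0.15], -0.04], [55, [-0.01, -0.26, -0.14], -0.03], [55, [-0.01, -0.27, -0.15], -0.04]]
max 0.56 norm mm 17.952437160452615 turn 0.04 end [ 0.54012676 -0.01598936  0.09990113] 180.09221153318327
[[55, [-0.03, -0.55, 0.21], -0.03], [55, [-0.03, -0.55, 0.21], -0.03], [55, [-0.02, -0.55, 0.21], -0.03], [55, [-0.02, -0.55, 0.21], -0.03], [55, [-0.02, -0.55, 0.21], -0.03], [55, [-0.02, -0.56, 0.21], -0.03], [55, [-0.01, -0.55, 0.21], -0.03], [55, [-0.01, -0.56, 0.21], -0.03]]
[[55, [-0.01, -0.55, 0.21], -0.03], [55, [-0.01, -0.56, 0.21], -0.03], [55, [-0.0, -0.56, 0.21], -0.04], [55, [-0.0, -0.55, 0.21], -0.03], [55, [-0.0, -0.56, 0.2], -0.04], [55, [0.0, -0.55, 0.21], -0.03], [55, [0.01, -0.56, 0.2], -0.04], [55, [0.0, -0.55, 0.21], -0.03]]
```

>>> jog_arm --increments '[[55, [0, 0, -0.3], 0], [55, [0, -0.1, -0.5], 0], [55, [-0.02, -0.3, -0.4], -0.04], [55, [-0.02, -0.4, 0], -0.04], [55, [-0.02, -0.5, 0], -0.04], [55, [-0.02, -0.5, 0], -0.04], [55, [-0.02, -0.5, 0], -0.04], [55, [-0.02, -0.5, 0], -0.04]]'

```text
time_s: 15.65
tcp_pos: [0.5424, 0.2274, 0.2003]
ee_rot: [-180.0, -0.1, 175.7]
ft_force: [0.1, -0.0, -1.7]
width: 0.0603
```

>>> jog_arm --increments '[[55, [-0.02, -0.6, 0], -0.03], [55, [-0.02, -0.6, 0], -0.03], [55, [-0.02, -0.6, 0.1], -0.03], [55, [-0.02, -0.6, 0.2], -0.03], [55, [-0.02, -0.6, 0.2], -0.03], [55, [-0.02, -0.6, 0.3], -0.03], [55, [-0.02, -0.6, 0.3], -0.03], [55, [-0.02, -0.6, 0.3], -0.03]]'

```text
time_s: 16.45
tcp_pos: [0.5384, 0.0836, 0.1583]
ee_rot: [-180.0, -0.0, 177.6]
ft_force: [-0.3, 0.1, -1.2]
width: 0.0605
```

```bash
python3 -c "
from plan import *
p,y=now();print(p,y);plan(p,y,[.54,-.016,.06],179.8,8,55)"
```

```text
[0.53841248 0.08362308 0.15834256] 177.6042917829739
max 0.42 norm mm 17.618456232031228 turn 0.04 end [ 0.54006633 -0.01605323  0.05994256] 179.7642917829739
[[55, [-0.02, -0.41, 0.41], -0.03], [55, [-0.02, -0.42, 0.41], -0.03], [55, [-0.02, -0.41, 0.41], -0.04], [55, [-0.02, -0.42, 0.41], -0.03], [55, [-0.02, -0.41, 0.41], -0.04], [55, [-0.01, -0.42, 0.41], -0.03], [55, [-0.02, -0.41, 0.41], -0.04], [55, [-0.01, -0.42, 0.41], -0.03]]
```

>>> jog_arm --increments '[[55, [0, -0.6, 0.4], -0.03], [55, [0, -0.6, 0.4], -0.03], [55, [0, -0.6, 0.4], -0.04], [55, [0, -0.5, 0.4], -0.04], [55, [0, -0.4, 0.4], -0.04], [55, [0, -0.3, 0.3], -0.03], [55, [0, 0, 0.2], -0.03], [55, [0, 0, 0], -0.03]]'

```text
time_s: 17.25
tcp_pos: [0.5352, -0.0045, 0.0828]
ee_rot: [180.0, -0.1, 179.8]
ft_force: [0.4, 0.8, -2.1]
width: 0.0607
```

>>> jog_arm --increments '[[55, [0, 0, 0], 0], [55, [0, 0, 0], 0], [55, [0, 0, 0], 0], [55, [0, 0, 0], 0], [55, [0, 0, 0], 0], [55, [0, 0, 0], 0], [55, [0, 0, 0], 0], [55, [0, 0, 0], 0]]'

```text
time_s: 18.05
tcp_pos: [0.5361, -0.0047, 0.084]
ee_rot: [180.0, -0.0, 179.8]
ft_force: [-0.6, 0.1, -2.5]
width: 0.0609
```

```bash
python3 w.py side sd6; python3 w.py wrist w6; python3 w.py scene s6; python3 -c "
import cv2
a=cv2.imread('pics/sd6.png')[150:260,190:320];b=cv2.imread('pics/w6.png')
cv2.imwrite('pics/v6.png',cv2.hconcat([cv2.resize(a,(390,330)),cv2.resize(b,(410,330))]))"
```

```text
18.05 [ 0.5361 -0.0047  0.084 ] [179.9988  -0.0023 179.7692] 0.06087645180312941 [-0.5807  0.0884 -2.5117] [-7.6718  5.4811 -8.2472 76.2741  0.0009 -7.441 ]
18.1 [ 0.5361 -0.0047  0.084 ] [179.9983  -0.0048 179.7686] 0.060608992281997565 [ 0.5991  0.3101 -1.4673] [-7.6731  5.4827 -8.2473 76.275   0.0011 -7.4417]
18.15 [ 0.5361 -0.0047  0.084 ] [179.9992  -0.0059 179.7665] 0.060661504073812184 [-0.4563  0.7372 -2.3465] [-7.6723  5.4804 -8.2492 76.2763 -0.     -7.4388]
```

View pics/v6.png

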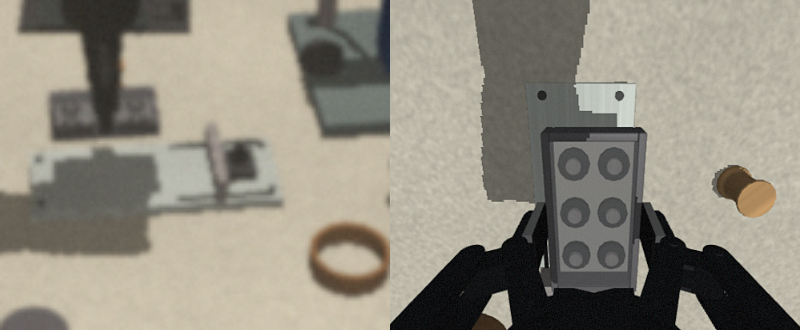

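Run:
```python
from h import *
f=np.load('w6.npz');c={k:f[k] for k in ['fx','fy','cx','cy','extrinsics']};p=f['p'];d=f['d']
for r,q in[(111.7,189.8),(111.7,287.2),(97,175),(97,305)]:print(ray(c,r,q,.012))
P=cloud(c,np.ones_like(d,bool),d);X,Y,Z=P.T
m=(abs(Z-.012)<.003)&(X<.53)&(X>.4)&(abs(Y+.016)<.08);print(m.sum(),np.percentile(P[m],[.3,50,99.7],axis=0))
for n in ['s6','sd6']:
    f=np.load(n+'.npz');c={k:f[k] for k in ['fx','fy','cx','cy','extrinsics']};d=f['d'];P=cloud(c,np.ones_like(d,bool),d);X,Y,Z=P.T
    m=(Z>.02)&(Z<.036)&(X>.62)&(X<.67)&(abs(Y+.015)<.05);print(n,m.sum(),np.percentile(X[m],[1,5,10,25]))
f=np.load('w1.npz');c={k:f[k] for k in ['fx','fy','cx','cy','extrinsics']};d=f['d'];P=cloud(c,np.ones_like(d,bool),d);X,Y,Z=P.T
for a,b in[(.017,.022),(.022,.027),(.027,.032),(.032,.037)]:
  m=(Z>a)&(Z<b)&(X>.62)&(X<.69)&(abs(Y+.015)<.045);print(a,m.sum(),np.percentile(X[m],[5,50,95]))
  T=P[m&(X<.66)];print(np.degrees(np.arctan(np.polyfit(T[:,1],T[:,0],1)[0])))
```

```text
[ 0.46722688 -0.05082128  0.012     ]
[0.46742081 0.02025662 0.012     ]
[ 0.45696865 -0.06069511  0.012     ]
[0.45722632 0.0326909  0.012     ]
7464 [[ 0.45699333 -0.06520459  0.01071675]
 [ 0.47616753 -0.02013666  0.0125486 ]
 [ 0.52851359  0.03411757  0.01475815]]
s6 184 [0.64813845 0.65383725 0.65681862 0.65870989]
sd6 55 [0.64673317 0.64699567 0.64733696 0.64783725]
0.017 100 [0.64588091 0.6467735  0.68391833]
0.44951964006771034
0.022 226 [0.64613349 0.67068941 0.68826757]
0.3376524170554456
0.027 118 [0.64586547 0.64695    0.67479057]
0.19697636664820953
0.032 122 [0.64586603 0.64701436 0.67374061]
0.5998085376229298
```

>>> jog_arm --increments '[[55, [-0.1, -0.06, 0.1], 0.01], [55, [-0.1, -0.1, 0.3], 0], [55, [-0.1, -0.1, 0.4], 0], [55, [-0.1, -0.1, 0.5], 0], [55, [-0.1, 0, 0.4], 0], [55, [0, 0, 0.3], 0], [55, [0, 0, 0.1], 0], [55, [0, 0, 0], 0]]'

```text
time_s: 19.0
tcp_pos: [0.5503, -0.0154, 0.02]
ee_rot: [180.0, -0.1, 179.7]
ft_force: [-0.2, 0.1, -1.3]
width: 0.0605
```

Underside is about 3 mm above the bed; touch down in small steps.

>>> jog_arm --increments '[[55, [0, 0, 0.03], 0], [55, [0, 0, 0.03], 0], [55, [0, 0, 0.02], 0], [55, [0, 0, 0.01], 0], [55, [0, 0, 0], 0], [55, [0, 0, 0], 0], [55, [0, 0, 0], 0], [55, [0, 0, 0], 0]]'

```text
time_s: 19.8
tcp_pos: [0.5511, -0.0156, 0.0183]
ee_rot: [180.0, -0.0, 179.7]
ft_force: [0.5, 1.0, -1.8]
width: 0.0603
```

>>> jog_arm --increments '[[55, [0, 0, 0.02], 0], [55, [0, 0, 0.01], 0], [55, [0, 0, 0], 0], [55, [0, 0, 0], 0], [55, [0, 0, 0], 0], [55, [0, 0, 0], 0], [55, [0, 0, 0], 0], [55, [0, 0, 0], 0]]'

```text
time_s: 20.6
tcp_pos: [0.5511, -0.0156, 0.0174]
ee_rot: [-180.0, 0.0, 179.7]
ft_force: [0.4, 0.1, -2.1]
width: 0.0605
```

>>> jog_arm --increments '[[55, [0, 0, 0.02], 0], [55, [0, 0, 0.01], 0], [55, [0, 0, 0], 0], [55, [0, 0, 0], 0], [55, [0, 0, 0], 0], [55, [0, 0, 0], 0], [55, [0, 0, 0], 0], [55, [0, 0, 0], 0]]'

```text
time_s: 21.4
tcp_pos: [0.5512, -0.0156, 0.0169]
ee_rot: [-180.0, 0.0, 179.7]
ft_force: [-1.7, 0.2, 4.2]
width: 0.0608
```

Touchdown felt: Fz rose from -2 to +4 N. Now sliding along.

>>> jog_arm --increments '[[55, [-0.04, 0, -0.005], 0], [55, [-0.08, 0, 0], 0], [55, [-0.1, 0, 0], 0], [55, [-0.1, 0, 0], 0], [55, [-0.1, 0, 0], 0], [55, [-0.08, 0, 0], 0], [55, [-0.04, 0, 0], 0], [55, [0, 0, 0], 0]]' --squeeze 30

```text
time_s: 22.2
tcp_pos: [0.5678, -0.0158, 0.0169]
ee_rot: [-180.0, 0.0, 179.7]
ft_force: [-2.9, 0.9, 4.7]
width: 0.0605
```

>>> jog_arm --increments '[[55, [-0.04, 0, -0.005], 0], [55, [-0.08, 0, 0], 0], [55, [-0.1, 0, 0], 0], [55, [-0.1, 0, 0], 0], [55, [-0.1, 0, 0], 0], [55, [-0.06, 0, 0], 0], [55, [-0.02, 0, 0], 0], [55, [0, 0, 0], 0]]'

```text
time_s: 23.0
tcp_pos: [0.5825, -0.0158, 0.0169]
ee_rot: [-180.0, 0.0, 179.7]
ft_force: [-3.1, -0.7, 5.0]
width: 0.0606
```

```bash
python3 w.py side sd7; python3 w.py scene s7; python3 -c "
import cv2
a=cv2.imread('pics/sd7.png')[170:250,200:310];b=cv2.imread('pics/s7.png')[180:280,220:320]
cv2.imwrite('pics/v7.png',cv2.hconcat([cv2.resize(a,(440,320),interpolation=2),cv2.resize(b,(320,320),interpolation=2)]))"
```

```text
23.0 [ 0.5825 -0.0158  0.0169] [-179.9955    0.0106  179.6887] 0.06058495896164539 [-3.107  -0.7442  5.0492] [-8.1439 14.6791 -5.647  69.6627 -0.003  -7.8326]
23.05 [ 0.5825 -0.0158  0.0169] [-179.9929    0.0158  179.6897] 0.06024291989365076 [-3.4917 -0.6195  4.1747] [-8.1442 14.6777 -5.6526 69.6531 -0.0049 -7.8338]
```

View pics/v7.png

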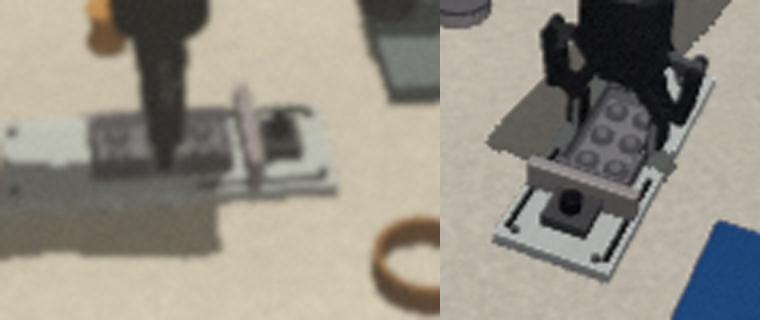

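The side view shows a gap of several mm still before the fence. Approach in finer steps, with slightly less down-force.

>>> jog_arm --increments '[[55, [-0.02, 0, -0.01], 0], [55, [-0.02, 0, 0], 0], [55, [-0.02, 0, 0], 0], [55, [-0.02, 0, 0], 0], [55, [-0.02, 0, 0], 0], [55, [-0.02, 0, 0], 0], [55, [-0.01, 0, 0], 0], [55, [0, 0, 0], 0]]'

```text
time_s: 23.9
tcp_pos: [0.5863, -0.0157, 0.0169]
ee_rot: [180.0, 0.0, 179.7]
ft_force: [-1.9, 0.1, 1.8]
width: 0.0605
```

```bash
python3 w.py side sd8
```

```text
23.9 [ 0.5863 -0.0157  0.0169] [179.9903   0.0054 179.6964] 0.06052143853035893 [-1.9384  0.0817  1.7638] [-8.0881 15.2191 -4.992  69.7849  0.0104 -7.7845]
```

>>> jog_arm --increments '[[55, [-0.01, 0, 0], 0], [55, [-0.01, 0, 0], 0], [55, [-0.01, 0, 0], 0], [55, [0, 0, 0], 0], [55, [0, 0, 0], 0], [55, [0, 0, 0], 0], [55, [0, 0, 0], 0], [55, [0, 0, 0], 0]]'

```text
time_s: 24.75
tcp_pos: [0.5872, -0.0157, 0.017]
ee_rot: [180.0, 0.0, 179.7]
ft_force: [-0.1, -0.1, -1.9]
width: 0.0608
```

>>> jog_arm --increments '[[55, [-0.01, 0, 0], 0], [55, [-0.01, 0, 0], 0], [55, [0, 0, 0], 0], [55, [0, 0, 0], 0], [55, [0, 0, 0], 0], [55, [0, 0, 0], 0], [55, [0, 0, 0], 0], [55, [0, 0, 0], 0]]'

```text
time_s: 25.55
tcp_pos: [0.5877, -0.0158, 0.0171]
ee_rot: [180.0, 0.0, 179.7]
ft_force: [-0.1, -0.0, -1.2]
width: 0.061
```

>>> jog_arm --increments '[[55, [-0.01, 0, 0.005], 0], [55, [-0.01, 0, 0], 0], [55, [0, 0, 0], 0], [55, [0, 0, 0], 0], [55, [0, 0, 0], 0], [55, [0, 0, 0], 0], [55, [0, 0, 0], 0], [55, [0, 0, 0], 0]]'

```text
time_s: 26.35
tcp_pos: [0.5883, -0.0158, 0.017]
ee_rot: [-180.0, -0.0, 179.7]
ft_force: [-1.4, 0.2, -0.6]
width: 0.0604
```

>>> jog_arm --increments '[[55, [-0.01, 0, 0], 0], [55, [-0.01, 0, 0], 0], [55, [0, 0, 0], 0], [55, [0, 0, 0], 0], [55, [0, 0, 0], 0], [55, [0, 0, 0], 0], [55, [0, 0, 0], 0], [55, [0, 0, 0], 0]]'

```text
time_s: 27.15
tcp_pos: [0.5888, -0.0158, 0.017]
ee_rot: [180.0, -0.0, 179.7]
ft_force: [-0.3, -0.5, -1.9]
width: 0.0609
```

>>> jog_arm --increments '[[55, [-0.01, 0, 0], 0], [55, [-0.01, 0, 0], 0], [55, [0, 0, 0], 0], [55, [0, 0, 0], 0], [55, [0, 0, 0], 0], [55, [0, 0, 0], 0], [55, [0, 0, 0], 0], [55, [0, 0, 0], 0]]'

```text
time_s: 27.95
tcp_pos: [0.5895, -0.0158, 0.017]
ee_rot: [180.0, -0.0, 179.7]
ft_force: [0.5, 0.2, -1.6]
width: 0.0606
```

```bash
python3 w.py side sd9;  python3 -c "
import cv2
a=cv2.imread('pics/sd9.png')[185:225,220:290]
cv2.imwrite('pics/v9.png',cv2.resize(a,(700,400),interpolation=2))"
```

```text
27.95 [ 0.5895 -0.0158  0.017 ] [179.9994  -0.0004 179.6911] 0.060649975491324705 [ 0.4898  0.1956 -1.5918] [-8.0471 15.6748 -4.4324 69.8933  0.0005 -7.7382]
```

View pics/v9.png

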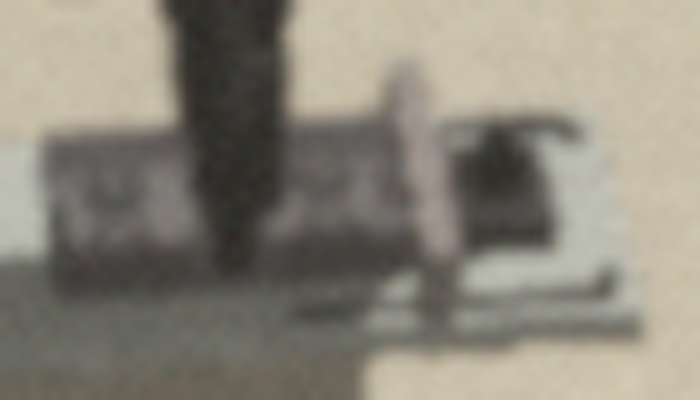

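The plate is very near the fence but no contact shows in the force yet. I'll continue in 0.6 mm steps.

>>> jog_arm --increments '[[55, [-0.01, 0, 0], 0], [55, [-0.01, 0, 0], 0], [55, [0, 0, 0], 0], [55, [0, 0, 0], 0], [55, [0, 0, 0], 0], [55, [0, 0, 0], 0], [55, [0, 0, 0], 0], [55, [0, 0, 0], 0]]'

```text
time_s: 28.8
tcp_pos: [0.5901, -0.0158, 0.017]
ee_rot: [-180.0, 0.0, 179.7]
ft_force: [0.1, 0.6, -1.6]
width: 0.0606
```

>>> jog_arm --increments '[[55, [-0.01, 0, 0], 0], [55, [-0.01, 0, 0], 0], [55, [0, 0, 0], 0], [55, [0, 0, 0], 0], [55, [0, 0, 0], 0], [55, [0, 0, 0], 0], [55, [0, 0, 0], 0], [55, [0, 0, 0], 0]]'

```text
time_s: 29.6
tcp_pos: [0.5906, -0.0158, 0.0169]
ee_rot: [180.0, -0.0, 179.7]
ft_force: [1.2, -0.4, -1.2]
width: 0.0606
```

>>> jog_arm --increments '[[55, [-0.01, 0, 0], 0], [55, [-0.01, 0, 0], 0], [55, [0, 0, 0], 0], [55, [0, 0, 0], 0], [55, [0, 0, 0], 0], [55, [0, 0, 0], 0], [55, [0, 0, 0], 0], [55, [0, 0, 0], 0]]'

```text
time_s: 30.4
tcp_pos: [0.5913, -0.0158, 0.017]
ee_rot: [-180.0, -0.0, 179.7]
ft_force: [0.0, -0.1, -1.0]
width: 0.0608
```

>>> jog_arm --increments '[[55, [-0.01, 0, 0], 0], [55, [-0.01, 0, 0], 0], [55, [0, 0, 0], 0], [55, [0, 0, 0], 0], [55, [0, 0, 0], 0], [55, [0, 0, 0], 0], [55, [0, 0, 0], 0], [55, [0, 0, 0], 0]]'

```text
time_s: 31.2
tcp_pos: [0.5918, -0.0158, 0.0169]
ee_rot: [180.0, -0.0, 179.7]
ft_force: [-0.9, 0.1, -1.9]
width: 0.061
```

>>> jog_arm --increments '[[55, [-0.01, 0, 0], 0], [55, [-0.01, 0, 0], 0], [55, [0, 0, 0], 0], [55, [0, 0, 0], 0], [55, [0, 0, 0], 0], [55, [0, 0, 0], 0], [55, [0, 0, 0], 0], [55, [0, 0, 0], 0]]'

```text
time_s: 32.0
tcp_pos: [0.5919, -0.0158, 0.0169]
ee_rot: [-180.0, -0.1, 179.7]
ft_force: [-5.6, 0.9, 1.1]
width: 0.0607
```

```bash
cat > fr.py <<'E'
from h import *
import time
F=[]
for i in range(2):
    F.append(bot.get_obs()['ft_force'])
    p,d=eyes.snapshot('side')
    if i==0: c=eyes.calibration('side')
F.append(bot.get_obs()['ft_force']);print(np.round(F,1))
P=cloud(c,np.ones_like(d,bool),d);X,Y,Z=P.T
m=(Z>.02)&(Z<.043)&(X>.635)&(X<.70)&(abs(Y+.016)<.05);
f=np.load('sd6.npz')['p'].astype(int)[190:222,240:290]
df=abs(p[190:222,240:290].astype(int)-f).sum(2)
print('diff right of fence',df[:,25:].mean(), 'left',df[:,:15].mean())
a=p[185:225,220:290,::-1];b=np.load('sd6.npz')['p'][185:225,220:290,::-1]
cv2.imwrite('pics/v%d.png'%int(bot.get_obs()['time_s']*10),np.vstack([cv2.resize(a,(525,300),interpolation=2),cv2.resize(b,(525,300),interpolation=2)]))
E
python3 fr.py;ls -t pics|head -1
```

```text
[[-5.6  0.9  1.1]
 [-5.1 -0.7  2.5]
 [-5.9  0.7  2.2]]
diff right of fence 11.40875 left 233.9
v321.png
```

Contact felt: Fx = -5.6 N, with x stopped at 0.592 as predicted. The fence's image is unchanged. Ease slightly and let go.

>>> jog_arm --increments '[[55, [0.005, 0, 0], 0], [55, [0, 0, 0], 0], [62, [0, 0, 0], 0], [64, [0, 0, 0], 0], [66, [0, 0, 0], 0], [72, [0, 0, 0], 0], [80, [0, 0, 0], 0], [85, [0, 0, 0], 0]]' --squeeze 20

```text
time_s: 32.9
tcp_pos: [0.5927, -0.0158, 0.0172]
ee_rot: [-180.0, 0.0, 179.7]
ft_force: [-0.4, 0.2, -0.8]
width: 0.0853
```

>>> jog_arm --increments '[[85, [0, 0, 0], 0], [85, [0, 0, 0], 0], [85, [0, 0, 0], 0], [85, [0, 0, -0.1], 0], [85, [0, 0, -0.2], 0], [85, [0, 0, -0.3], 0], [85, [0, 0, -0.5], 0], [85, [0, 0, -0.5], 0]]'

```text
time_s: 33.7
tcp_pos: [0.5926, -0.0158, 0.0667]
ee_rot: [-180.0, 0.0, 179.7]
ft_force: [0.9, -0.4, 0.6]
width: 0.0853
```

>>> jog_arm --increments '[[85, [0, 0, -0.6], 0], [85, [0, 0, -0.8], 0], [85, [0, 0, -0.8], 0], [85, [0.3, 0, -0.8], 0], [85, [0.6, 0, -0.5], 0], [85, [0.6, 0, -0.3], 0], [85, [0.3, 0, 0], 0], [85, [0, 0, 0], 0]]'

```text
time_s: 34.5
tcp_pos: [0.5381, -0.0155, 0.1804]
ee_rot: [-180.0, 0.1, 179.7]
ft_force: [0.0, 0.1, 0.4]
width: 0.0851
```

```bash
python3 w.py wrist w10;python3 w.py side sd10;python3 w.py scene s10
python3 - <<'E'
from h import *
np.set_printoptions(precision=4,suppress=True)
f=np.load('w10.npz');c={k:f[k] for k in ['fx','fy','cx','cy','extrinsics']};d=f['d'];P=cloud(c,np.ones_like(d,bool),d);X,Y,Z=P.T
m=(abs(Z-.03)<.003)&(X<.644)&(X>.52)&(abs(Y+.016)<.05);print('plate',m.sum(),P[m].mean(0),cv2.minAreaRect((P[m][:,:2]*1000).astype(np.float32)))
m=(abs(Z-.037)<.003)&(X<.68)&(X>.63)&(abs(Y+.016)<.06);print('fence',m.sum(),np.percentile(X[m],[2,50,98]) if m.any() else 0)
a=cv2.imread('pics/sd10.png')[180:230,215:295];b=cv2.imread('pics/w10.png')
e=cv2.imread('pics/sd6.png')[180:230,215:295]
cv2.imwrite('pics/v10.png',cv2.hconcat([cv2.vconcat([cv2.resize(a,(400,250),interpolation=2),cv2.resize(e,(400,250),interpolation=2)]),cv2.resize(b,(400,500))]))
E
```

```text
34.5 [ 0.5381 -0.0155  0.1804] [-179.9832    0.1233  179.684 ] 0.08509507594307744 [0.0048 0.1274 0.4045] [-8.7918  4.262   1.4696 87.0832  0.0015 -8.4757]
34.55 [ 0.5384 -0.0155  0.1794] [-179.995     0.074   179.6841] 0.0847970032934026 [ 0.7762 -0.7726 -1.223 ] [-8.789   4.3623  1.4693 87.033   0.0059 -8.4732]
34.6 [ 0.5385 -0.0155  0.1787] [179.9993   0.019  179.6887] 0.08488984659815767 [ 0.2366 -0.2277 -1.1137] [-8.7863  4.4374  1.4707 87.0147  0.0034 -8.475 ]
plate 4866 [ 0.5868 -0.0146  0.03  ] ((590.0145874023438, -14.555196762084961), (62.021026611328125, 107.97815704345703), 89.71752166748047)
fence 991 [0.6458 0.6517 0.6774]
```

View pics/v10.png

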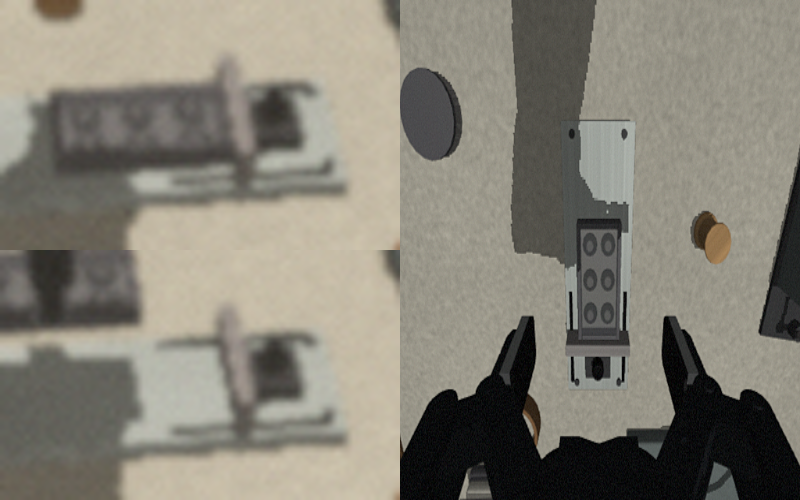

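The plate lies squarely against the fence (plate end ≈ 0.646, fence face ≈ 0.646), and the fence is where it was. The arm is clear, so I'm handing in.

```bash
python3 -c "
from plant import bot
print(bot.get_obs()['joint_velocities']);print(bot.finish_job())"
```

```text
[ 0.0399072   0.70534774  0.1750056   0.08118049  0.00770783 -0.10483521]
the job is handed in; nothing more can be done
None
```

The six-snap plate was viewed over the camera, then laid on the loading bed, slid up to the steel fence and released. I handed the job in at about 34.6 s of the 64 s allowed; it gives no verdict.

- **Viewing:** I held the plate still for about 3.2 s over the lens. Its underside was at z ≈ 0.160 m, within about 1 mm of the measured mark and about 0.1° of the box's lengthwise direction. A depth fit just before I lowered it to the mark showed no measurable tilt.
- **Seating:** I slid the plate along the bed, then closed the last few millimetres in 0.6 mm steps. Contact showed as about 5.6 N, below the fence's 10 N limit, with the arm stopping at the predicted x of 0.592 m. For those last few millimetres the down-force was eased almost to nothing, so the plate may have ridden a fraction of a millimetre above the bed before settling at release.
- **Final check:** The wrist camera puts the plate's end and the fence face both at x ≈ 0.646 m. The plate's top is at bed height plus its thickness, and it is square to the bed within about 0.5°. The fence looks unmoved in the side view, to about 1 mm. The gripper was open and well clear.
- **Other objects:** I moved nothing else. The dish and spool look undisturbed in the last view. I did not re-measure them, the other plate or the tape roll.
- **Detections that disagreed:** The trained networks could not tell the two plates apart, so I identified the right one by its snaps. Depth readings across the fence were scattered, so I relied on the feel of contact.

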